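Air the washed spoon in the lidded bin

TASK

The wooden spoon has just been washed: fold the beige bin's lid right up until it stands upright, lay the spoon flat on the floor of the bin, then fold the lid back down and leave it half open, at 45 degrees, so that the spoon can dry. Leave the jar, the saucers and the creamer standing where they are.

Things in the scene. Friction and masses are not known exactly. Their poses are not given: they have to be found in the camera images.
- bin: Open-topped beige plastic bin, fixed to the deck: 160 (x) by 290 (y) by 65 mm high outside, walls and floor 5 mm thick, with a hinged lid. Origin: centre of its underside; x points away from the front (the lid's hinge is along the +x top edge), y along its long side, z up.
- lid (a joint): Angle of the bin's lid about its hinge (rad): 0 closed and level, 0.785 half open, 1.57 upright, 1.9 is the stop. The hinge is stiff: the lid stays at whatever angle it is left; turning it takes about 0.4 N m plus the lid's weight (0.16 kg), some 2 to 3 N at the pull bar. It starts shut or slightly ajar (up to 0.35 rad).
- lid_hinge (a point): Middle of the hinge line, 80 mm along +x of the bin's frame from its centre and 67 mm above the deck. The hinge line runs along the bin's y.
- lid_bar (a point): Middle of the pull bar: the outer side of a steel wire loop lying in the plane of the 5 mm thick lid, beyond its free edge. The bar is round, 10 mm thick, 96 mm long, parallel to the hinge and 205 mm from it; clear gap of 40 mm between bar and lid edge. It can turn between finger pads. Lid closed: 45 mm in front of the bin, 68 mm above the deck; upright: 272 mm above the deck.
- spoon: Wooden spoon, 209 mm long, 40 g, lying on the deck, bowl up. Origin: on the underside, at its centre of mass; x points along it towards the bowl, z up. The handle is a straight bar 14 mm wide and 12 mm high from x = -110 to +55 mm; the bowl is round, 48 mm across, 14 mm high, centred at x = +75 mm.
- spoon_tip (a point): Bowl end of the spoon: 99 mm along +x from its origin, 6 mm above its underside.
- spoon_tail (a point): Handle end of the spoon: 110 mm along -x from its origin, 6 mm above its underside.
- jar: Bystander: capped glass jar, 72 mm across, 120 mm high. Origin: centre of its underside.
- saucer_low: Bystander: lower of two stacked melamine saucers, 140 mm across, 22 mm high. Origin: centre of its underside.
- saucer_top: Bystander: upper saucer, the same size, nested 8 mm above the lower. Origin: centre of its underside.
- creamer: Bystander: small ceramic creamer, 62 mm across, 68 mm high, with a broken handle. Origin: centre of its underside.
There are look-alikes about, which are no part of the job. Several things have the shape of the spoon; the one meant has the colours described above.

How it is judged:
By the outcome, as a careful person would: the job done as asked, in the order asked, and still so for the second after the job is handed in, with the robot touching nothing.
It also fails if it takes over 70 s, if anything falls off the work surface, if the arm or the gripper's body presses on something with over 40 N, if the wrist force passes 120 N, or if a joint passes its speed limit or range.

ROBOT

A 6-joint arm with a two-finger parallel gripper is mounted at the origin on the work surface. World frame = base frame: x ahead of the robot, y to its left, z up, the work surface at z = 0. Lengths are in m, angles in rad, forces in N, time in s.
With the tool pointing down it reaches from about 0.3 to 0.75 m from the base axis. Payload 8.5 kg.
Tool frame: the origin (TCP) lies midway between the tips of the shut fingers; the grasp point (between the pads) lies 19 mm behind it (grasp_offset is the distance from the TCP to the grasp point, in m); z points along the fingers, y is the line along which they close (so a half turn about z gives the same grasp; the last joint's range is limited). The gripper opens to 85 mm and grips with 20 to 120 N. Pads are 22 mm wide; open, the fingers measure 114 mm over their backs; the gripper's body (76 mm by 85 mm) begins 54 mm behind the grasp point. The pads swing forward as they close: fully open they stand 13 mm farther back than shut.
Start: joints at [1.038, 0.381, 1.297, -0, 1.464, -0.215], TCP at [0.172, 0.522, 0.209] pointing down, gripper open.
Joint ranges: [-3.11, 3.11], [-0.89, 2.33], [0.22, 2.48], [-1.42, 4.56], [0.17, 2.85], [-2.88, 2.88]. Speed limits (rad/s): [2.39, 2.39, 3.14, 3.14, 3.14, 3.14].

INTERFACE

Orientations are given as a unit quaternion [x, y, z, w].
In Python, from station import get_obs, camera, job_done, grasp_offset gives the robot as it stands.
- The arm moves only by the tool carry_out, never from a script. Its argument "commands" is one flat list of numbers, 4 for each row, row after row: the shift along the world's x, y, z in m, then the turn about the world's z in rad. In form: [x, y, z, twist, x, y, z, twist, ...]. A call has 1 to 5 rows; each row shifts and turns the commanded pose from where the row before left it; what a row does not reach is not made up. A row lasts 1/12 s, in which the tool goes at most 41.7 mm and 7.16 degrees, less where a joint would pass 70% of its speed; a pose out of reach is approached as far as the arm can. A call is refused whole if a number of a shift passes 0.0417 or a number of a turn 0.125, either way. A call with a gripper value outside its range is refused whole. "hand" is the opening, from -1 (shut) to 1 (fully open), set as the call begins (left out, the last holds). The fingers move at their own pace and stop on an object; the grip force is fixed at half the most. Time passes only in rows, so rows that do not move let the fingers close. It gives the time, the measured TCP pose, the force, the opening and the grip force at its end, in the units of the state.
- get_obs(): the state, without advancing time (a new reading comes with each control period).
- camera(name): name is "side" or "top" or "wrist"; returns a dict with "color" (420x560x3 uint8, red, green, blue), "depth" (420x560 float32, m along the optical axis (not along the pixel's ray), 0 where there is no reading), "fov_y" (degrees; the focal length in pixels is half the picture's height over the tangent of half this angle, whatever the lens; pixels are square), "cx", "cy" (the principal point, pixels), "extrinsics" (4x4, takes a point from world to camera coordinates). Camera axes: x right, y up, looking along -z (the intrinsics and any distortion apply to the point x, -y, -z); pixel columns grow to the right and rows downward; lengths in m; the calibration is good to about 2 mm. A picture is of the moment at which its call begins.
- job_done(): hands the job in; it is judged then, once.
The state is a dict: "time": time; "q": joint angles; "dq": joint speeds; "joint_efforts": joint torques, N m; "ee_pos": TCP position; "tool_rot": TCP orientation; "ft_force": force on the tool from outside, world axes, zero at the start; "ft_torque": the same for the moment, N m; "gripper_width": finger opening in m; "grip_force": force on a finger pad.
Only numpy, scipy, OpenCV 4.12 (cv2) and the standard library are available. Lean on these libraries where they do the work, as an engineer would, in place of code of your own. Each camera call takes 0.05 s, during which the arm holds its last target. There are 200 camera calls.

## Working session

There is one attempt and no reset: what is moved stays moved. The work goes in short steps, Python scripts to look and compute and a tool call to move; the robot and the scene stay as the last step left them, time stands still between calls to the robot, and variables do not carry over. Pictures are saved under pics/ and viewed, at most 10 in all, crops included, and the job is handed in when it is done.

Besides the shell and the picture viewer there is one more tool, called after ">>>" as name(argument=value, ...) on one line, values as JSON. carry_out: Moves the arm, as the interface text tells. Its arguments: {"type":"object","properties":{"commands":{"type":"array","items":{"type":"number"}},"hand":{"type":"number"}},"required":["commands"]}

```bash
mkdir -p pics; cat > h.py <<'E'
import numpy as np, cv2, sys
from station import get_obs, camera, job_done, grasp_offset
def K(c):
    f=c["color"].shape[0]/2/np.tan(np.radians(c["fov_y"])/2); return f
def pts(c):
    """world xyz per pixel from depth (assumes no distortion)"""
    f=K(c); h,w=c["depth"].shape; u,v=np.meshgrid(np.arange(w),np.arange(h)); d=c["depth"]
    P=np.stack([(u-c["cx"])/f*d,-(v-c["cy"])/f*d,-d,np.ones_like(d)],-1)
    return (P@np.linalg.inv(c["extrinsics"]).T)[...,:3]
def save(c,n): cv2.imwrite("pics/"+n,c["color"][...,::-1])
E
python3 - <<'E'
from h import *
a=camera("top");b=camera("side")
print({k:(v if np.size(v)<20 else np.shape(v)) for k,v in a.items()})
print({k:(v if np.size(v)<20 else np.shape(v)) for k,v in b.items()})
np.save("top.npy",a,allow_pickle=True);np.save("side.npy",b,allow_pickle=True)
save(a,"top.png");save(b,"side.png");o=get_obs();print(o,grasp_offset)
E
```

```text
{'color': (420, 560, 3), 'depth': (420, 560), 'fov_y': 53.37749643075833, 'cx': 272.47403282862035, 'cy': 204.455600090264, 'extrinsics': array([[ 0.0465863 , -0.99890718,  0.0037633 , -0.19451821],
       [ 0.97437161,  0.04627136,  0.22013387, -0.52528848],
       [-0.22006744, -0.00658837,  0.97546241, -1.18420949],
       [ 0.        ,  0.        ,  0.        ,  1.        ]])}
{'color': (420, 560, 3), 'depth': (420, 560), 'fov_y': 48.023941946134286, 'cx': 277.29790244232663, 'cy': 210.64465253499526, 'extrinsics': array([[-0.94648346, -0.32252276, -0.01217117,  0.42429772],
       [ 0.2295496 , -0.69919328,  0.67707883, -0.29287863],
       [-0.22688334,  0.63805002,  0.73580984, -0.96977499],
       [ 0.        ,  0.        ,  0.        ,  1.        ]])}
{'time': 0.1, 'q': array([ 1.03768279e+00,  3.81149312e-01,  1.29817177e+00, -2.77223028e-05,
        1.46357380e+00, -2.15310695e-01]), 'dq': array([ 1.16719223e-03,  2.68967001e-04, -3.56001250e-03, -1.66222549e-03,
        7.83817849e-04, -2.21774688e-05]), 'joint_efforts': array([ 4.32122863e-03, -4.49222302e+01, -2.31657404e+01, -1.79221706e-04,
        3.72709968e-03, -1.89780138e-05]), 'ee_pos': array([0.17172982, 0.5221998 , 0.20796687]), 'tool_rot': array([ 1.58232059e-01,  9.87401738e-01, -6.11090316e-04, -2.25180337e-04]), 'ft_force': array([-0.47695324, -0.60529586, -0.18800854]), 'ft_torque': array([-0.03777821,  0.03818565, -0.05893919]), 'grip_force': 0.0, 'gripper_width': 0.08534066736871247} 0.0187
```

View pics/top.png

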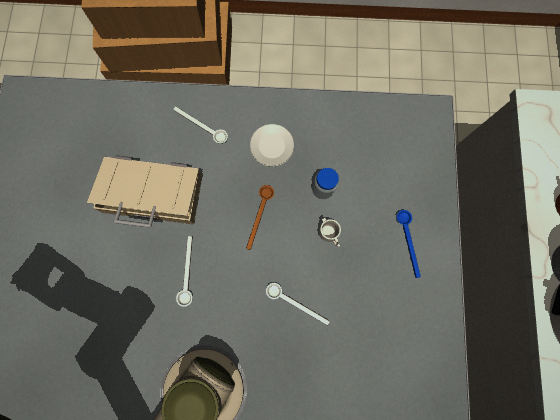

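View pics/side.png

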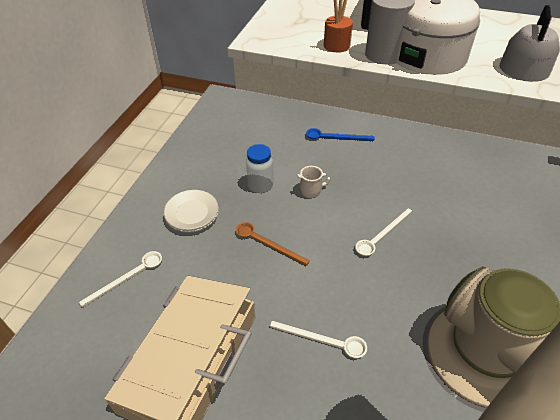

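The top view shows the beige bin at (147,190), with its lid slightly ajar and the pull bar at (134,222). Spoon-shaped things are at (260,215) brown, (197,124), (186,270) and (297,303) white, and (410,243) blue. Only the brown one looks like wood, so I'll confirm it in a crop.

```bash
python3 - <<'E'
from h import *
a=np.load("top.npy",allow_pickle=True).item();b=np.load("side.npy",allow_pickle=True).item()
c1=cv2.resize(a["color"][100:340,150:440],None,fx=2,fy=2)
cv2.imwrite("pics/crop.png",c1[...,::-1])
for n,c in (("top",a),("side",b)):
    P=pts(c); I=c["color"]; hsv=cv2.cvtColor(I,cv2.COLOR_RGB2HSV).astype(int)
    work=(np.abs(P[...,1])<0.5)&(P[...,0]>0.15)&(P[...,0]<0.9)&(P[...,2]<.3)&(c["depth"]>0)
    m=(hsv[...,1]>150)&(hsv[...,0]<16)&work
    k,l,s,ce=cv2.connectedComponentsWithStats(m.astype(np.uint8)); i=1+s[1:,4].argmax(); m=l==i
    X=P[m]; print(n,"spoon",s[i],"mean",X.mean(0),"rgb",I[m].mean(0))
    ct=X[:,:2].mean(0); U=np.linalg.svd(X[:,:2]-ct,full_matrices=False)[2]; t=(X[:,:2]-ct)@U[0]; w=(X[:,:2]-ct)@U[1]
    wide=t[np.abs(w)>.012]; sg=np.sign(np.median(wide)); d=U[0]*sg; t*=sg
    print(" dir",d,np.arctan2(d[1],d[0]),"ends",ct+d*t.max(),ct+d*t.min(),"len",np.ptp(t),"z",np.percentile(X[:,2],[5,50,95]))
    # lid
    m=(hsv[...,1]>40)&(hsv[...,1]<150)&(hsv[...,0]>8)&(hsv[...,0]<28)&(hsv[...,2]>150)&work&(P[...,2]>.02)&(P[...,1]>.1)
    k,l,s,ce=cv2.connectedComponentsWithStats(m.astype(np.uint8)); i=1+s[1:,4].argmax(); m=l==i
    X=P[m]; print(" lid",s[i],len(X)); 
    Y=X[X[:,2]>.06]; 
    print(" rect",cv2.minAreaRect(Y[:,:2].astype(np.float32)), "z",np.percentile(Y[:,2],[2,50,98]))
    A=np.c_[Y[:,:2],np.ones(len(Y))]
    for _ in range(4):
        s_=np.linalg.lstsq(A,Y[:,2],rcond=None)[0]; r=np.abs(A@s_-Y[:,2]); kk=r<max(.003,np.median(r)*2); A=A[kk];Y=Y[kk]
    print(" plane",s_,"tilt",np.arctan(np.hypot(*s_[:2])),"dir",np.arctan2(s_[1],s_[0]),len(Y),"rect",cv2.minAreaRect(Y[:,:2].astype(np.float32)))
    print(cv2.boxPoints(cv2.minAreaRect(Y[:,:2].astype(np.float32))))
    # bar: greyish above deck, near bin front
    mb=(hsv[...,1]<60)&work&(P[...,2]>.05)&(P[...,1]>.1)&(P[...,2]<.25)&(P[...,0]>.2)
    X=P[mb]; print(" bar n",len(X), X.min(0) if len(X) else 0, X.max(0) if len(X) else 0)
    k,l,s,ce=cv2.connectedComponentsWithStats(mb.astype(np.uint8))
    for j in range(1,k):
        if s[j,4]>15: print("   ",s[j],P[l==j].mean(0),P[l==j].min(0),P[l==j].max(0))
    for nm,(u,v) in {"jar":(327,178),"creamer":(330,230),"saucer":(272,145)}.items() if n=="top" else ():
        print(nm,P[v,u])
E
```

```text
top spoon [246 185  28  65 394] mean [ 0.52599359 -0.13256089  0.01003369] rgb [134.75888325  76.73096447  34.75888325]
 dir [ 0.96851145 -0.24896901] -0.251615599656239 ends [ 0.60604497 -0.15313918] [ 0.40448    -0.10132417] len 0.20811831403985764 z [0.00386764 0.01050574 0.015311  ]
 lid [  87  157   98   57 4086] 4086
 rect ((0.5671467185020447, 0.22535738348960876), (0.26108619570732117, 0.15972135961055756), 85.78548431396484) z [0.06975902 0.09298796 0.11320989]
 plane [-0.26840388  0.01972019  0.24011458] tilt 0.2628982996078176 dir 3.068252348424972 3172 rect ((0.5692379474639893, 0.22479437291622162), (0.2597096860408783, 0.15418140590190887), 85.38690185546875)
[[0.48195317 0.10156035]
 [0.63563514 0.08916003]
 [0.65652275 0.3480284 ]
 [0.50284076 0.36042872]]
 bar n 395 [0.44029313 0.10079192 0.05850555] [0.66138679 0.35954014 0.13105168]
    [115 155  18   6  55] [0.65452742 0.28559095 0.07251732] [0.64828643 0.25972231 0.0616015 ] [0.66138679 0.3115495  0.07764982]
    [171 162  14   5  45] [0.64098474 0.12176365 0.07263616] [0.63570248 0.10079192 0.06867479] [0.648125
[... 847 characters left out ...]
040838272 8839 rect ((0.5712368488311768, 0.22415055334568024), (0.25850003957748413, 0.15623222291469574), 85.7226333618164)
[[0.48369822 0.10108681]
 [0.63949525 0.08943425]
 [0.65877545 0.34721428]
 [0.50297844 0.35886687]]
 bar n 825 [0.44128123 0.10098725 0.05108779] [0.6639793  0.34724718 0.13030399]
    [163 289  15  19  85] [0.64274345 0.12284997 0.07236893] [0.63679105 0.10098725 0.06533406] [0.65010477 0.14320989 0.07726787]
    [195 325  56  58 597] [0.46323024 0.22102418 0.12200494] [0.44128123 0.16170795 0.10815637] [0.51202581 0.27134937 0.13030399]
    [113 356  20  26 131] [0.65582237 0.28812103 0.07248616] [0.64967189 0.26212359 0.06200737] [0.6639793  0.31249355 0.07659384]
```

View pics/crop.png

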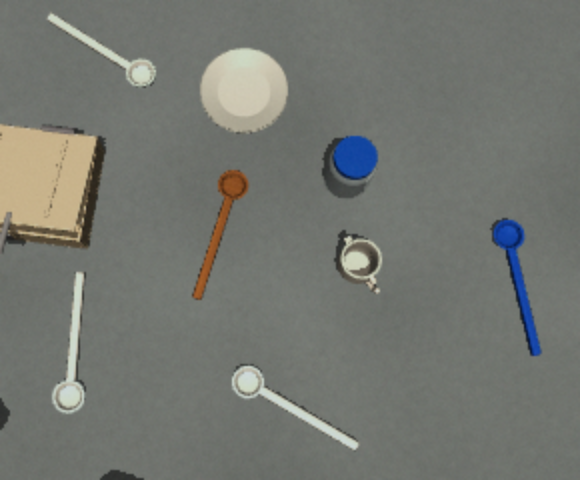

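The crop confirms it: the brown spoon at (232,185)–(197,297) is the only wooden one, and the others are white or blue. Next I'll refine the bar and bin frame and the spoon axis.

```bash
python3 - <<'E'
from h import *
yaw=-0.075; ex=np.array([np.cos(yaw),np.sin(yaw)]); ey=np.array([-ex[1],ex[0]])
for n in ("top","side"):
    c=np.load(n+".npy",allow_pickle=True).item(); P=pts(c); hsv=cv2.cvtColor(c["color"],cv2.COLOR_RGB2HSV).astype(int)
    ok=(c["depth"]>0)&(P[...,0]>.38)&(P[...,0]<.72)&(P[...,1]>0.03)&(P[...,1]<.42)
    m=ok&(hsv[...,1]>40)&(hsv[...,0]>8)&(hsv[...,0]<28)&(hsv[...,2]>150)&(P[...,2]>.063)&(P[...,2]<.14)
    X=P[m]; r=cv2.minAreaRect(X[:,:2].astype(np.float32)); B=cv2.boxPoints(r); print(n,"lid",r)
    q=X[:,:2]@ey; s=X[:,:2]@ex; print(" y mid",(np.percentile(q,.5)+np.percentile(q,99.5))/2,np.percentile(q,99.5)-np.percentile(q,.5)," s",np.percentile(s,[.5,99.5]))
    g=ok&(hsv[...,1]<60)&(P[...,2]>.1)&(P[...,2]<.15); G=P[g]; s=G[:,:2]@ex; q=G[:,:2]@ey
    o=s<s.min()+.014; f=np.polyfit(q[o],s[o],1)
    print(" bar s",s[o].min(),s[o].mean(),s[o].max(),"q",q[o].min(),q[o].max(),"z",np.percentile(G[o,2],[5,50,95]),"yawcorr",-np.arctan(f[0]))
    m=ok=(hsv[...,1]>150)&(hsv[...,0]<16)&(P[...,0]>.38)&(P[...,0]<.63)&(np.abs(P[...,1]+.13)<.06)
    X=P[m]; h=X[X[:,0]<.55]; vx=cv2.fitLine(h[:,:2].astype(np.float32),cv2.DIST_HUBER,0,.01,.01).ravel(); print(" handle",vx,np.arctan2(vx[1],vx[0]) )
    d=vx[:2]*np.sign(vx[0]); t=X[:,:2]@d; tail=t.min(); tip=t.max(); nrm=np.array([-d[1],d[0]]); off=vx[2:]@nrm
    for k in (tail+.110,tip-.099): print("  com",d*k+nrm*off)
E
```

```text
top lid ((0.5655062198638916, 0.2098974585533142), (0.29176560044288635, 0.16098552942276), 85.44462585449219)
 y mid 0.2508621366680201 0.2865247205704805  s [0.46877423 0.62668719]
 bar s 0.425137221054829 0.43060985508518473 0.4391308101299547 q 0.1991058874405255 0.3017408256637502 z [0.12146225 0.12584657 0.12925584] yawcorr -0.002757596041202797
 handle [ 0.96723944 -0.2538659   0.47568336 -0.11971557] -0.256675
  com [ 0.51096726 -0.12897634]
  com [ 0.51009023 -0.12874615]
side lid ((0.5603088140487671, 0.20832818746566772), (0.29148828983306885, 0.17655356228351593), 85.42414855957031)
 y mid 0.2510246523413326 0.2863827243034413  s [0.4702158  0.62879162]
 bar s 0.426467498574059 0.4317603856481254 0.4404386266372739 q 0.19828959904344703 0.30490452318050865 z [0.12211254 0.12573108 0.12855188] yawcorr -0.004876172807312337
 handle [ 0.9680646  -0.25070095  0.4728659  -0.11560163] -0.25340426
  com [ 0.51399325 -0.12625243]
  com [ 0.51167844 -0.12565296]
```

>>> carry_out(commands=[0.023,-0.0253,0,-0.111,0.023,-0.0253,0,-0.111,0.023,-0.0253,0,-0.111,0.023,-0.0253,0,-0.111,0.023,-0.0253,0,-0.111], hand=-0.05)

```text
time: 0.52
ee_pos: [0.2875, 0.3945, 0.2083]
tool_rot: [0.425, 0.905, -0.0, -0.0]
ft_force: [0.5, -0.2, 0.4]
gripper_width: 0.0406
grip_force: 0.0
```

>>> carry_out(commands=[0.023,-0.0253,0,-0.111,0.023,-0.0253,0,-0.111,0.023,-0.0253,0,-0.111,0.023,-0.0253,0,-0.111,0.023,-0.0253,0,-0.111])

```text
time: 0.93
ee_pos: [0.4026, 0.2679, 0.2083]
tool_rot: [0.657, 0.754, -0.0, -0.0]
ft_force: [0.4, 0.3, 0.1]
gripper_width: 0.0406
grip_force: 0.0
```

>>> carry_out(commands=[0.023,-0.0253,0,-0.111,0.023,-0.0253,0,-0.111,0,0,0,0,0,0,0,0])

```text
time: 1.27
ee_pos: [0.4485, 0.2177, 0.208]
tool_rot: [0.735, 0.678, -0.0, -0.0]
ft_force: [0.2, 0.9, -0.2]
gripper_width: 0.0407
grip_force: 0.0
```

>>> carry_out(commands=[0,0,-0.03,0,0,0,-0.03,0,0,0,-0.025,0,0,0,-0.02,0,0,0,0,0])

```text
time: 1.68
ee_pos: [0.445, 0.2192, 0.1002]
tool_rot: [0.734, 0.679, -0.003, -0.002]
ft_force: [-0.8, 0.9, -0.4]
gripper_width: 0.0407
grip_force: 0.0
```

>>> carry_out(commands=[0,0,0,0,0,0,0,0,0,0,0,0,0,0,0,0], hand=-1)

```text
time: 2.02
ee_pos: [0.4483, 0.2192, 0.1047]
tool_rot: [0.734, 0.679, 0.001, 0.001]
ft_force: [0.8, 0.9, 0.5]
gripper_width: 0.0003
grip_force: 0.0
```

```bash
python3 - <<'E'
from h import *
import math
# arc increments from th0 to pi/2 in n steps, bin x axis yaw
yaw=-0.079;R=.205
th=np.r_[np.linspace(.27,1.57,21)]
d=np.diff(np.c_[-R*np.cos(th)*np.cos(yaw),-R*np.cos(th)*np.sin(yaw),R*np.sin(th)],axis=0)
print(np.round(d,4).tolist())
print(get_obs()["ft_force"],get_obs()["gripper_width"],get_obs()["ee_pos"])
E
```

```text
[[0.004, -0.0003, 0.0127], [0.0048, -0.0004, 0.0124], [0.0056, -0.0004, 0.0121], [0.0063, -0.0005, 0.0117], [0.0071, -0.0006, 0.0113], [0.0078, -0.0006, 0.0108], [0.0085, -0.0007, 0.0103], [0.0091, -0.0007, 0.0097], [0.0097, -0.0008, 0.0091], [0.0103, -0.0008, 0.0084], [0.0108, -0.0009, 0.0077], [0.0113, -0.0009, 0.007], [0.0117, -0.0009, 0.0062], [0.0121, -0.001, 0.0055], [0.0124, -0.001, 0.0047], [0.0127, -0.001, 0.0039], [0.0129, -0.001, 0.003], [0.0131, -0.001, 0.0022], [0.0132, -0.001, 0.0013], [0.0133, -0.0011, 0.0004]]
[0.77244623 0.85137908 0.54954767] 0.00031814548616983257 [0.44831395 0.21916406 0.10471619]
```

Shut to zero, so the bar was missed; I'll look.

```bash
python3 - <<'E'
from h import *
w=camera("wrist");s=camera("side")
im=np.vstack([cv2.resize(w["color"],None,fx=.7,fy=.7),cv2.resize(s["color"][240:420,60:340],(392,252))])
cv2.imwrite("pics/miss.png",im[...,::-1])
E
```

```text
(no output)
```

View pics/miss.png

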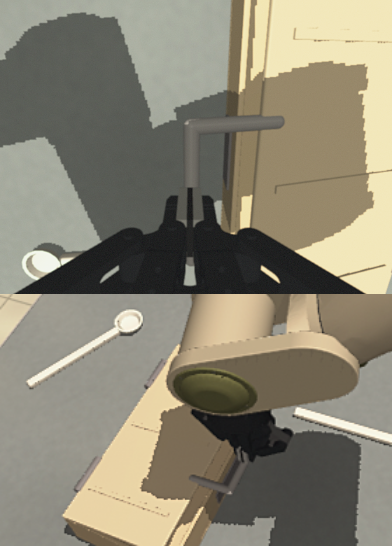

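```bash
python3 - <<'E'
from h import *
yaw=-0.079; ex=np.array([np.cos(yaw),np.sin(yaw)]); ey=np.array([-ex[1],ex[0]])
for n in ("wrist","side","top"):
    c=camera(n); P=pts(c); hsv=cv2.cvtColor(c["color"],cv2.COLOR_RGB2HSV).astype(int)
    q=P[...,:2]@ey; s=P[...,:2]@ex
    g=(c["depth"]>0)&(hsv[...,1]<60)&(hsv[...,2]>60)&(P[...,2]>.04)&(P[...,2]<.135)&(s>.40)&(s<.47)&(q>.265)&(q<.32)
    if n=="wrist": 
        cv2.imwrite("pics/w2.png",cv2.resize(c["color"][140:420,120:420],None,fx=2,fy=2)[...,::-1])
    G=P[g]; 
    if len(G)<5: print(n,len(G)); continue
    o=s[g]<np.percentile(s[g],5)+.012
    print(n,len(G),"s",np.percentile(s[g],[2,50,98]),"q",np.percentile(q[g],[2,50,98]),"z outer",np.percentile(G[o,2],[5,50,95]))
o=get_obs();print(o["gripper_width"],o["ee_pos"],o["ee_pos"][:2]@ex,o["ee_pos"][:2]@ey,o["time"])
E
```

```text
wrist 4047 s [0.42571435 0.43466337 0.46835531] q [0.26645202 0.29734694 0.30453165] z outer [0.12334542 0.12618607 0.12761582]
side 250 s [0.42622911 0.43417967 0.46882064] q [0.26543579 0.29804364 0.30555773] z outer [0.12087496 0.12523228 0.1283577 ]
top 1
-0.0002880012758946179 [0.44806765 0.21899287 0.10397879] 0.42938773760377136 0.2536703956844511 2.2667
```

View pics/w2.png

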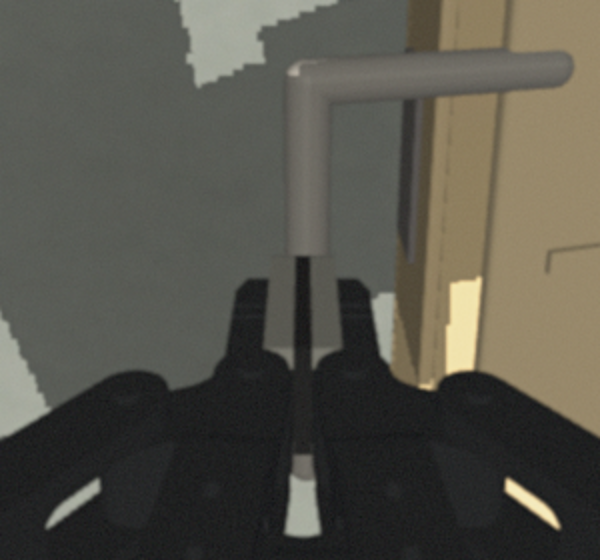

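```bash
python3 - <<'E'
from h import *
c=camera("wrist");P=pts(c)
yaw=-0.079; ex=np.array([np.cos(yaw),np.sin(yaw)]); ey=np.array([-ex[1],ex[0]])
for v in (255,262,266,270,280,290,300,310,330,364,375):
    print(v,[(u,*(np.round([P[v,u,:2]@ex,P[v,u,:2]@ey,P[v,u,2]],4))) for u in (250,262,271,280)])
E
```

```text
255 [(250, np.float64(0.4124), np.float64(0.2087), np.float64(0.0005)), (262, np.float64(0.4253), np.float64(0.267), np.float64(0.1238)), (271, np.float64(0.4292), np.float64(0.2678), np.float64(0.1256)), (280, np.float64(0.4331), np.float64(0.2684), np.float64(0.1268))]
262 [(250, np.float64(0.4122), np.float64(0.2024), np.float64(0.0004)), (262, np.float64(0.4252), np.float64(0.2631), np.float64(0.1228)), (271, np.float64(0.4292), np.float64(0.2648), np.float64(0.1262)), (280, np.float64(0.4331), np.float64(0.2646), np.float64(0.1258))]
266 [(250, np.float64(0.4122), np.float64(0.1989), np.float64(0.0007)), (262, np.float64(0.4253), np.float64(0.2617), np.float64(0.1239)), (271, np.float64(0.4292), np.float64(0.2626), np.float64(0.1256)), (280, np.float64(0.4331), np.float64(0.2627), np.float64(0.1259))]
270 [(250, np.float64(0.4121), np.float64(0.1947), np.float64(-0.0004)), (262, np.float64(0.4255), np.float64(0.2645), np.float64(0.1329)), (271, np.float64(0.4292), np.float64(0.2644), np.float64(0.1328)), (280, np.float64(0.433), np.float64(0.2643), np.float64(0.1326))]
280 [(250
[... 1192 characters left out ...]
656), np.float64(0.1744)), (271, np.float64(0.4292), np.float64(0.2574), np.float64(0.1633)), (280, np.float64(0.432), np.float64(0.2653), np.float64(0.174))]
364 [(250, np.float64(0.424), np.float64(0.2708), np.float64(0.1949)), (262, np.float64(0.4264), np.float64(0.253), np.float64(0.1746)), (271, np.float64(0.4292), np.float64(0.2444), np.float64(0.1647)), (280, np.float64(0.4321), np.float64(0.2532), np.float64(0.1748))]
375 [(250, np.float64(0.4241), np.float64(0.27), np.float64(0.1978)), (262, np.float64(0.4263), np.float64(0.2492), np.float64(0.1752)), (271, np.float64(0.4292), np.float64(0.2039), np.float64(0.1259)), (280, np.float64(0.4321), np.float64(0.2492), np.float64(0.1752))]
```

>>> carry_out(commands=[0,0,0,0,0,0,0,0])

```text
time: 2.48
ee_pos: [0.4479, 0.2189, 0.1036]
tool_rot: [0.734, 0.679, 0.0, 0.0]
ft_force: [-0.3, 0.4, 1.6]
gripper_width: 0.0002
grip_force: 0.7
```

The pads' lower edge lies at z≈0.131, above the bar's top (0.126). The fingertips are therefore about 27 mm higher than the TCP reading suggests. I'll open, go lower with force checks, and try again.

>>> carry_out(commands=[0,0,0,0,0,0,0,0,0,0,0,0], hand=-0.05)

```text
time: 2.73
ee_pos: [0.4477, 0.2187, 0.1034]
tool_rot: [0.734, 0.679, -0.0, -0.0]
ft_force: [-0.5, -0.1, 0.5]
gripper_width: 0.0355
grip_force: 0.0
```

>>> carry_out(commands=[0.001,0,-0.007,0,0,0,-0.007,0,0,0,-0.007,0,0,0,-0.005,0,0,0,0,0])

```text
time: 3.15
ee_pos: [0.4481, 0.2187, 0.0761]
tool_rot: [0.734, 0.679, -0.001, -0.001]
ft_force: [-0.4, 0.4, -0.8]
gripper_width: 0.0408
grip_force: 0.0
```

>>> carry_out(commands=[0,0,0,0,0,0,0,0,0,0,0,0,0,0,0,0], hand=-1)

```text
time: 3.48
ee_pos: [0.4489, 0.2189, 0.0778]
tool_rot: [0.734, 0.679, 0.0, 0.0]
ft_force: [-0.4, -0.6, 0.1]
gripper_width: 0.0082
grip_force: 58.4
```

>>> carry_out(commands=[0.004,-0.0003,0.0127,0,0.0048,-0.0004,0.0124,0,0.0056,-0.0004,0.0121,0,0.0063,-0.0005,0.0117,0,0.0071,-0.0006,0.0113,0])

```text
time: 3.9
ee_pos: [0.4754, 0.2167, 0.1379]
tool_rot: [0.734, 0.679, -0.001, -0.001]
ft_force: [-1.6, 1.6, -3.2]
gripper_width: 0.0075
grip_force: 58.3
```

>>> carry_out(commands=[0.0078,-0.0006,0.0108,0,0.0085,-0.0007,0.0103,0,0,0,0,0])

```text
time: 4.15
ee_pos: [0.4925, 0.2154, 0.1606]
tool_rot: [0.734, 0.679, -0.0, -0.001]
ft_force: [-10.1, -0.4, 8.8]
gripper_width: 0.0082
grip_force: 59.3
```

>>> carry_out(commands=[0.0081,-0.0007,0.0107,0,0.0097,-0.0008,0.0096,0,0.0103,-0.0008,0.0084,0,0.0108,-0.0009,0.0077,0,0,0,0,0])

```text
time: 4.57
ee_pos: [0.5324, 0.2122, 0.1968]
tool_rot: [0.735, 0.679, 0.0, -0.0]
ft_force: [-5.3, 0.8, 9.3]
gripper_width: 0.0075
grip_force: 59.6
```

>>> carry_out(commands=[0.0113,-0.0009,0.007,0,0.0117,-0.0009,0.0062,0,0.0121,-0.001,0.0055,0,0,0,0,0])

```text
time: 4.9
ee_pos: [0.5678, 0.2094, 0.2166]
tool_rot: [0.735, 0.679, 0.001, 0.0]
ft_force: [-6.0, -1.6, 15.2]
gripper_width: 0.0074
grip_force: 59.4
```

>>> carry_out(commands=[0.0124,-0.001,0.0067,0,0.0127,-0.001,0.0039,0,0.0129,-0.001,0.003,0,0,0,0,0])

```text
time: 5.23
ee_pos: [0.6064, 0.2063, 0.2294]
tool_rot: [0.735, 0.678, 0.001, 0.001]
ft_force: [-0.5, 0.2, 10.0]
gripper_width: 0.0077
grip_force: 59.9
```

>>> carry_out(commands=[0.0131,-0.001,0.0022,0,0.0132,-0.001,0.0013,0,0.0138,-0.001,0.0004,0,0,0,0,0,0,0,0,0])

```text
time: 5.65
ee_pos: [0.6463, 0.2031, 0.2332]
tool_rot: [0.735, 0.678, 0.002, 0.001]
ft_force: [0.2, -0.7, 7.6]
gripper_width: 0.0077
grip_force: 61.4
```

```bash
cat > lid.py <<'E'
from h import *
yaw=-0.079; ex=np.array([np.cos(yaw),np.sin(yaw)]); ey=np.array([-ex[1],ex[0]])
def lid():
  for n in ("side","top"):
    c=camera(n); P=pts(c); hsv=cv2.cvtColor(c["color"],cv2.COLOR_RGB2HSV).astype(int)
    q=P[...,:2]@ey; s=P[...,:2]@ex; z=P[...,2]
    m=(c["depth"]>0)&(hsv[...,1]>40)&(hsv[...,0]>8)&(hsv[...,0]<28)&(z>.085)&(z<.235)&(s>.43)&(s<.70)&(np.abs(q-.251)<.14)&(hsv[...,2]>60)
    X=np.c_[s[m],z[m]].astype(np.float32)
    if len(X)<30: print(n,len(X)); continue
    f=cv2.fitLine(X,cv2.DIST_HUBER,0,.01,.01).ravel(); a=np.arctan2(abs(f[1]),-f[0]*np.sign(f[1]))
    r=np.abs((X-f[2:])@[-f[1],f[0]])
    print(n,len(X),"lid angle",a,"point",f[2:],"inl",(r<.004).mean(),"s range",np.percentile(X[:,0],[1,99]))
  return c
E
python3 - <<'E'
from lid import *
c=lid(); s=camera("side"); save(s,"up.png")
E
```

```text
side 5939 lid angle 1.5665995 point [0.62722945 0.15390721] inl 0.994611887523152 s range [0.62532824 0.63032672]
top 957 lid angle 1.566667 point [0.62521464 0.1765457 ] inl 0.9937304075235109 s range [0.62329923 0.62867099]
```

View pics/up.png

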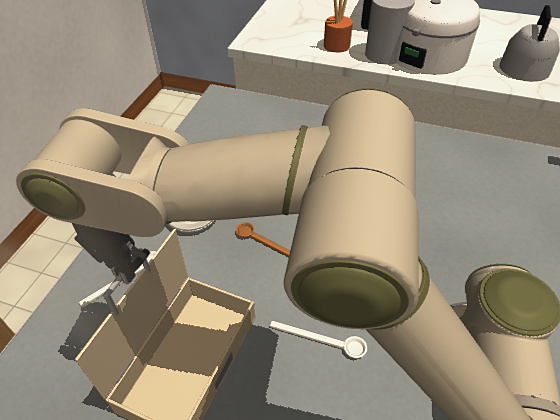

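Picture: the lid stands upright (measured 1.567), with the bar still held at (140,265). The wooden spoon is at (245,232). I'll release, rise, and go to the spoon.

>>> carry_out(commands=[0,0,0,0,0,0,0,0,0,0,0.005,0,0,0,0.025,0,0,0,0.035,0], hand=-0.05)

```text
time: 6.22
ee_pos: [0.6441, 0.2032, 0.2943]
tool_rot: [0.734, 0.679, -0.003, -0.002]
ft_force: [0.5, -0.0, 1.0]
gripper_width: 0.0407
grip_force: 0.0
```

>>> carry_out(commands=[-0.0112,-0.0275,0,0.116,-0.0112,-0.0275,0,0.116,-0.0112,-0.0275,0,0.116,-0.0112,-0.0275,0,0.116,-0.0112,-0.0275,0,0.116])

```text
time: 6.63
ee_pos: [0.5882, 0.0648, 0.2966]
tool_rot: [0.507, 0.862, 0.0, -0.0]
ft_force: [1.3, -0.6, -0.1]
gripper_width: 0.0409
grip_force: 0.0
```

>>> carry_out(commands=[-0.0112,-0.0275,-0.02,0.116,-0.0112,-0.0275,-0.02,0.116,-0.0112,-0.0275,-0.02,0.116,-0.0112,-0.0275,-0.02,0.116,-0.0112,-0.0275,-0.02,0.116])

```text
time: 7.05
ee_pos: [0.5322, -0.0727, 0.1959]
tool_rot: [0.24, 0.971, -0.0, 0.0]
ft_force: [1.3, -0.8, 1.3]
gripper_width: 0.0409
grip_force: 0.0
```

>>> carry_out(commands=[-0.0112,-0.0275,-0.02,0.116,-0.0112,-0.0275,-0.02,0.116,0,0,-0.02,0,0,0,0,0,0,0,0,0])

```text
time: 7.47
ee_pos: [0.5106, -0.1265, 0.1365]
tool_rot: [0.129, 0.992, 0.0, -0.001]
ft_force: [0.0, 0.2, 0.9]
gripper_width: 0.0407
grip_force: 0.0
```

```bash
python3 - <<'E'
from lid import *
lid(); c=camera("wrist");P=pts(c);hsv=cv2.cvtColor(c["color"],cv2.COLOR_RGB2HSV).astype(int)
m=(hsv[...,1]>150)&(hsv[...,0]<16)&(np.hypot(P[...,0]-.51,P[...,1]+.13)<.13)&(P[...,2]<.03)
X=P[m]; h=X[X[:,0]<.55]; v=cv2.fitLine(h[:,:2].astype(np.float32),cv2.DIST_HUBER,0,.01,.01).ravel(); d=v[:2]*np.sign(v[0])
t=X[:,:2]@d;nrm=np.array([-d[1],d[0]]);off=v[2:]@nrm
print(len(X),"ang",np.arctan2(d[1],d[0]),"range",np.ptp(t),"com",d*(t.min()+.11)+nrm*off,d*(t.max()-.099)+nrm*off,"z",np.percentile(X[:,2],[5,50,95]))
o=get_obs();print(o["ee_pos"],o["tool_rot"],o["q"])
# fingertip (dark) points near tool
f=(c["depth"]>0)&(np.hypot(P[...,0]-o["ee_pos"][0],P[...,1]-o["ee_pos"][1])<.05)&(P[...,2]>.04)
print("finger lowest z",np.percentile(P[f][:,2],[.5,2,5]))
save(c,"w3.png")
E
```

```text
side 5851 lid angle 1.5653415 point [0.6267414  0.17910226] inl 0.9945308494274483 s range [0.6248818  0.62982437]
top 1555 lid angle 1.564022 point [0.62541574 0.12987758] inl 0.9942122186495177 s range [0.62332254 0.62860052]
4036 ang -0.24401213 range 0.20643515922993 com [ 0.51246139 -0.13167202] [ 0.50997253 -0.13105236] z [0.00520606 0.01149526 0.01405062]
[ 0.51156046 -0.12619763  0.1378518 ] [ 1.28157150e-01  9.91753115e-01 -3.70038683e-04  1.16950592e-03] [-4.66799951e-01  4.03409729e-01  1.48013132e+00  8.21723041e-05
  1.25559955e+00 -1.78060030e+00]
finger lowest z [0.16645982 0.17146746 0.17878052]
```

View pics/w3.png

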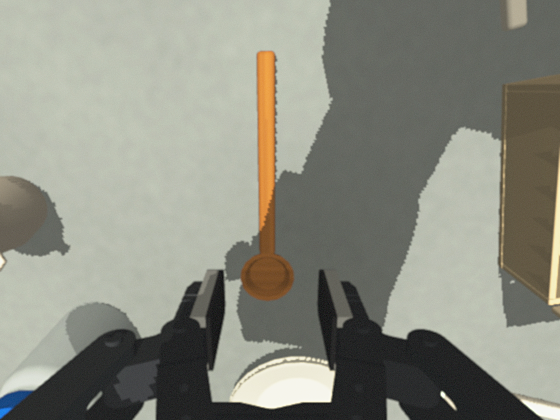

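The wrist view shows the spoon straight between the fingers, with its handle at column 266 against a finger midline at 271. The bin is at the right, open. I'll descend and grasp.

>>> carry_out(commands=[0,-0.003,-0.035,0,0,0,-0.035,0,0,0,-0.035,0,0,0,-0.025,0,0,0,-0.015,0])

```text
time: 8.03
ee_pos: [0.5105, -0.1287, -0.0102]
tool_rot: [0.128, 0.992, 0.0, -0.001]
ft_force: [-0.4, -0.7, 0.7]
gripper_width: 0.0405
grip_force: 0.0
```

>>> carry_out(commands=[0,0,-0.006,0,0,0,-0.005,0,0,0,-0.003,0,0,0,0,0])

```text
time: 8.37
ee_pos: [0.5113, -0.1297, -0.0219]
tool_rot: [0.128, 0.992, -0.0, 0.001]
ft_force: [-0.7, -0.8, 0.6]
gripper_width: 0.0408
grip_force: 0.0
```

>>> carry_out(commands=[0,0,0,0,0,0,0,0,0,0,0,0,0,0,0,0], hand=-1)

```text
time: 8.7
ee_pos: [0.5112, -0.1299, -0.0215]
tool_rot: [0.129, 0.992, -0.0, 0.001]
ft_force: [-1.1, 0.8, 4.9]
gripper_width: 0.0119
grip_force: 60.0
```

>>> carry_out(commands=[0,0,0.02,0,0,0,0.035,0,0,0,0.035,0,0,0,0.035,0,0,0,0.035,0])

```text
time: 9.12
ee_pos: [0.5103, -0.1295, 0.1396]
tool_rot: [0.129, 0.992, -0.0, 0.0]
ft_force: [0.7, -0.3, -1.1]
gripper_width: 0.0119
grip_force: 59.2
```

>>> carry_out(commands=[0.0026,0.0277,0,-0.116,0.0026,0.0277,0,-0.116,0.0026,0.0277,0,-0.116,0.0026,0.0277,0,-0.116,0.0026,0.0277,0,-0.116])

```text
time: 9.53
ee_pos: [0.5235, 0.0101, 0.1379]
tool_rot: [0.41, 0.912, 0.0, 0.0]
ft_force: [0.0, -0.1, 0.3]
gripper_width: 0.0121
grip_force: 59.2
```

>>> carry_out(commands=[0.0026,0.0277,0,-0.116,0.0026,0.0277,0,-0.116,0.0026,0.0277,0,-0.116,0.0026,0.0277,0,-0.116,0.0026,0.0277,0,-0.116])

```text
time: 9.95
ee_pos: [0.5365, 0.1488, 0.1379]
tool_rot: [0.653, 0.757, 0.0, 0.0]
ft_force: [0.6, 0.2, -0.3]
gripper_width: 0.0119
grip_force: 59.2
```

>>> carry_out(commands=[0.0026,0.0277,0,-0.116,0.0026,0.0277,0,-0.116,0,0,0,0,0,0,0,0])

```text
time: 10.28
ee_pos: [0.5416, 0.2038, 0.1375]
tool_rot: [0.733, 0.68, 0.0, 0.0]
ft_force: [0.1, -0.4, -0.4]
gripper_width: 0.0119
grip_force: 59.2
```

```bash
python3 - <<'E'
from lid import *
c=camera("wrist");s=camera("side")
im=np.hstack([cv2.resize(c["color"],(400,300)),cv2.resize(s["color"],(400,300))]);cv2.imwrite("pics/carry.png",im[...,::-1])
P=pts(c);hsv=cv2.cvtColor(c["color"],cv2.COLOR_RGB2HSV).astype(int)
m=(hsv[...,1]>150)&(hsv[...,0]<16)&(P[...,2]<.25)&(P[...,2]>.09);X=P[m]; S=X[:,:2]@ex;Q=X[:,:2]@ey
print(len(X),"s",np.percentile(S,[1,50,99]),"q",np.percentile(Q,[1,50,99]),"z by q",np.polyfit(Q,X[:,2],1),np.percentile(X[:,2],[1,50,99]), "s by q",np.polyfit(Q,S,1))
o=get_obs();print(o["ee_pos"],o["ee_pos"][:2]@ex,o["ee_pos"][:2]@ey)
E
```

```text
13304 s [0.51704848 0.52348588 0.52985239] q [0.19218421 0.29532943 0.35293453] z by q [-0.00076221  0.17104807] [0.16874427 0.17083979 0.17276156] s by q [-0.00366299  0.52454262]
[0.54171907 0.20223261 0.13754388] 0.5240697554612456 0.24435317458468084
```

View pics/carry.png

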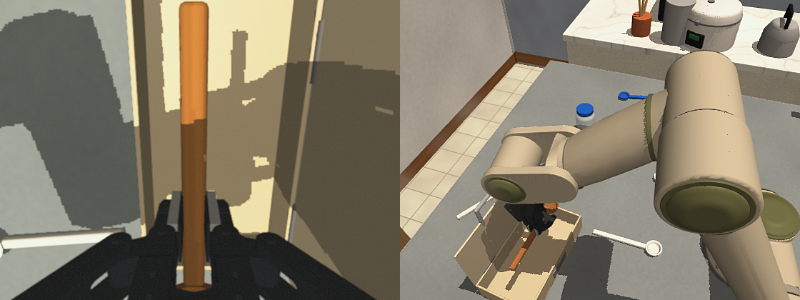

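The spoon hangs level and is aligned over the open bin, with the handle at columns 180–207 of the wrist view. I'll lower it.

>>> carry_out(commands=[0,0,-0.03,0,0,0,-0.03,0,0,0,-0.03,0])

```text
time: 10.63
ee_pos: [0.5421, 0.2015, 0.047]
tool_rot: [0.735, 0.678, 0.001, 0.001]
ft_force: [0.4, 0.3, -0.8]
gripper_width: 0.0119
grip_force: 59.2
```

>>> carry_out(commands=[0,0,-0.025,0,0,0,-0.02,0,0,0,-0.01,0,0,0,0,0])

```text
time: 10.97
ee_pos: [0.541, 0.2016, -0.0092]
tool_rot: [0.735, 0.678, -0.002, -0.001]
ft_force: [-0.1, 0.5, -0.2]
gripper_width: 0.0122
grip_force: 59.2
```

>>> carry_out(commands=[0,0,-0.005,0,0,0,-0.003,0,0,0,0,0])

```text
time: 11.22
ee_pos: [0.5422, 0.2026, -0.0151]
tool_rot: [0.734, 0.679, 0.0, 0.0]
ft_force: [-0.3, 0.8, -0.6]
gripper_width: 0.0119
grip_force: 59.2
```

>>> carry_out(commands=[0,0,0,0,0,0,0,0,0,0,0,0], hand=-0.3)

```text
time: 11.47
ee_pos: [0.5422, 0.2028, -0.015]
tool_rot: [0.734, 0.679, 0.0, 0.0]
ft_force: [0.6, -0.1, 0.2]
gripper_width: 0.0301
grip_force: 0.0
```

>>> carry_out(commands=[0,0,0.02,0,0,0,0.035,0,0,0,0.035,0,0,0,0.04,0,0,0,0,0])

```text
time: 11.88
ee_pos: [0.5451, 0.2035, 0.1223]
tool_rot: [0.734, 0.679, 0.006, 0.004]
ft_force: [0.7, -0.2, -0.1]
gripper_width: 0.03
grip_force: 0.0
```

```bash
python3 - <<'E'
from lid import *
lid()
c=camera("wrist")
P=pts(c);hsv=cv2.cvtColor(c["color"],cv2.COLOR_RGB2HSV).astype(int)
S=P[...,:2]@ex;Q=P[...,:2]@ey
m=(hsv[...,1]>150)&(hsv[...,0]<16)&(P[...,2]<.08)&(np.abs(S-.549)<.08)&(np.abs(Q-.251)<.145);X=P[m]; S=S[m];Q=Q[m]
print(len(X),"s",np.percentile(S,[1,50,99]),"q",np.percentile(Q,[1,50,99]),"z by q",np.polyfit(Q,X[:,2],1),np.percentile(X[:,2],[1,50,99]), "s by q",np.polyfit(Q,S,1))
E
```

```text
side 3896 lid angle 1.565117 point [0.6269689 0.1498425] inl 0.9892197125256673 s range [0.62445782 0.62974456]
top 887 lid angle 1.5646324 point [0.62500113 0.16827671] inl 0.979706877113867 s range [0.62322636 0.62884835]
5828 s [0.50449057 0.52419675 0.5445969 ] q [0.14894977 0.23486167 0.35086599] z by q [0.01323291 0.01277972] [0.00955722 0.01667686 0.01981801] s by q [-0.0011074   0.52460204]
```

The spoon lies flat on the bin floor (handle top z≈0.017, clear of the walls) and the lid is still upright. Next I'll regrasp the bar.

>>> carry_out(commands=[0,0,0.037,0,0,0,0.037,0,0,0,0.037,0,0,0,0.037,0,0,0,0.037,0], hand=-0.05)

```text
time: 12.45
ee_pos: [0.5413, 0.2026, 0.2997]
tool_rot: [0.734, 0.679, -0.001, -0.001]
ft_force: [-0.1, 0.0, -0.7]
gripper_width: 0.0406
grip_force: 0.0
```

>>> carry_out(commands=[0.03,0,0,0,0.035,0,0,0,0.03,0,0,0,0.009,0,0,0,0,0,0,0])

```text
time: 12.87
ee_pos: [0.6475, 0.2022, 0.2954]
tool_rot: [0.735, 0.678, -0.002, -0.001]
ft_force: [-1.3, 0.2, -0.4]
gripper_width: 0.0407
grip_force: 0.0
```

>>> carry_out(commands=[0,0,-0.025,0,0,0,-0.02,0,0,0,-0.015,0,0,0,-0.007,0,0,0,0,0])

```text
time: 13.28
ee_pos: [0.6446, 0.2028, 0.2304]
tool_rot: [0.734, 0.679, -0.002, -0.001]
ft_force: [-0.8, -0.0, 0.4]
gripper_width: 0.0407
grip_force: 0.0
```

>>> carry_out(commands=[0,0,0,0,0,0,0,0,0,0,0,0,0,0,0,0], hand=-1)

```text
time: 13.62
ee_pos: [0.6461, 0.2028, 0.2339]
tool_rot: [0.734, 0.679, 0.001, 0.001]
ft_force: [-1.2, -0.0, 4.3]
gripper_width: 0.0075
grip_force: 58.6
```

>>> carry_out(commands=[-0.0133,0.0011,-0.0004,0,-0.0132,0.001,-0.0013,0,-0.0131,0.001,-0.0022,0,-0.0129,0.001,-0.003,0,0,0,0,0])

```text
time: 14.03
ee_pos: [0.5921, 0.2071, 0.2265]
tool_rot: [0.734, 0.679, 0.0, 0.0]
ft_force: [-3.2, 0.8, 3.5]
gripper_width: 0.0079
grip_force: 60.6
```

>>> carry_out(commands=[-0.0127,0.001,-0.0039,0,-0.0124,0.001,-0.0047,0,-0.0121,0.001,-0.0055,0,-0.0117,0.0009,-0.0062,0,0,0,0,0])

```text
time: 14.45
ee_pos: [0.5434, 0.211, 0.205]
tool_rot: [0.734, 0.679, -0.0, -0.0]
ft_force: [-1.7, 1.8, 0.0]
gripper_width: 0.0079
grip_force: 61.9
```

```bash
python3 -c "
from lid import *
lid()"
```

```text
side 780 lid angle 1.0376537 point [0.5743703  0.16637811] inl 0.9512820512820512 s range [0.54618319 0.6209741 ]
top 864 lid angle 1.04206 point [0.58205134 0.15080042] inl 0.9826388888888888 s range [0.54563297 0.61983187]
```

>>> carry_out(commands=[-0.0113,0.0009,-0.007,0,-0.0108,0.0009,-0.0077,0,-0.0103,0.0008,-0.0084,0,-0.0094,0.0008,-0.0088,0,0,0,0,0])

```text
time: 14.97
ee_pos: [0.5025, 0.2143, 0.1724]
tool_rot: [0.734, 0.679, -0.0, -0.0]
ft_force: [2.1, 2.2, -3.6]
gripper_width: 0.008
grip_force: 63.3
```

```bash
python3 -c "
from lid import *
lid()"
```

```text
side 2922 lid angle 0.7854387 point [0.55952275 0.14115086] inl 0.9842573579739904 s range [0.51302455 0.61475558]
top 1660 lid angle 0.7825246 point [0.56347865 0.13586605] inl 0.9897590361445783 s range [0.51378465 0.61347517]
```

The lid is at 45°. I'll release and retreat.

>>> carry_out(commands=[0,0,0,0,0,0,0,0,0,0,0,0,0,0,0.01,0,0,0,0.03,0], hand=-0.1)

```text
time: 15.48
ee_pos: [0.5013, 0.2136, 0.2106]
tool_rot: [0.735, 0.679, -0.003, -0.002]
ft_force: [0.3, 0.1, -0.8]
gripper_width: 0.0383
grip_force: 0.0
```

>>> carry_out(commands=[0,0,0.04,0,0,0,0.04,0,-0.03,0,0.02,0,-0.04,0,0,0,-0.04,0,0,0])

```text
time: 15.9
ee_pos: [0.3921, 0.2139, 0.3144]
tool_rot: [0.735, 0.678, 0.001, 0.001]
ft_force: [-0.6, 0.5, 0.5]
gripper_width: 0.0386
grip_force: 0.0
```

>>> carry_out(commands=[-0.02,0,0,0,0,0,0,0,0,0,0,0])

```text
time: 16.15
ee_pos: [0.3723, 0.2141, 0.3142]
tool_rot: [0.734, 0.679, 0.001, 0.001]
ft_force: [-0.1, 0.9, -0.2]
gripper_width: 0.0387
grip_force: 0.0
```

```bash
python3 - <<'E'
from lid import *
lid(); s=camera("side");t=camera("top")
im=np.hstack([cv2.resize(s["color"],(400,300)),cv2.resize(t["color"],(400,300))]);cv2.imwrite("pics/end.png",im[...,::-1])
E
```

```text
side 4254 lid angle 0.79073066 point [0.556694   0.14516236] inl 0.9802538787023978 s range [0.48366211 0.61484286]
top 2541 lid angle 0.7869343 point [0.56049734 0.13956483] inl 0.9893742621015348 s range [0.51440979 0.61326568]
```

View pics/end.png

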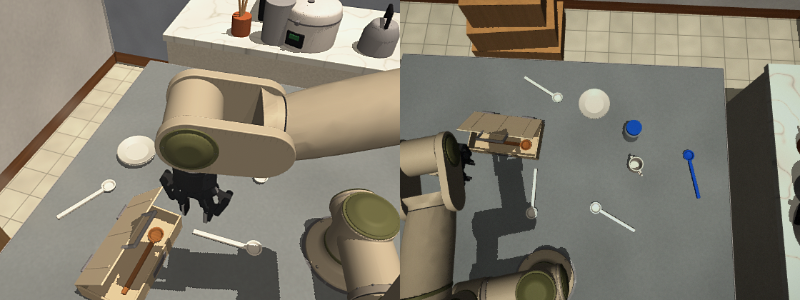

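The final view shows the lid half open (about 0.788 rad) with the wooden spoon in the bin, its bowl at (156,234) in the side half. The bystanders are untouched and the gripper is clear.

```bash
python3 -c "
from station import job_done
print(job_done())"
```

```text
the job is handed in; nothing more can be done
None
```

The job is handed in at about 16 s: the wooden spoon lies flat on the bin floor, the lid was folded upright first and is now half open at about 45°, and the jar, saucers and creamer were not touched.

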